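Close up the finishing chest

TASK

Close up the green finishing chest on the worktable: push its two drawers fully home and push its lid all the way down, in any order, so that everything is shut. Do it slowly and gently, with the fingertips only: do not grip any part of the chest, slam it or press hard on it, do not lean on it with the hand or the arm, and leave the paint can, the jar and the turned wooden finial standing where they are.

Things in the scene. Friction and masses are not known exactly. Their poses are not given: they have to be found in the camera images.
- chest: Green wooden chest fixed to the table: 180 mm deep (x), 300 wide (y), 90 high without its lid. Origin: centre of its underside. Its -x side is the front, with two drawers side by side under an open tray of tubes and brushes (all below the rim), which the lid covers. Shut drawer fronts stand 12 mm proud of the carcass: their outer face is 102 mm in front of the origin.
- drawer_left (a joint): Left drawer (chest's +y side, centred at chest y = +72.5 mm): metres pulled out towards the chest's -x; 0 = fully shut against a felt-padded stop, at most 0.10. Its wooden front is 141 mm wide, 12 mm thick, 4 to 54 mm above the table. About 1.5 N of friction plus 5 N per m/s; stays where it is left.
- drawer_right (a joint): Right drawer (the chest's -y side, centred at chest y = -72.5 mm), otherwise like the left one.
- lid (a joint): The lid's angle in rad: 0 = shut flat on the rim, 1.57 = upright; it opens upward about its hinge at the chest's back (+x) edge, and at the start leans towards the front. Stiff hinge with about 0.4 N m of friction: it stays where it is left, so it has to be pushed all the way down.
- drawer_left_knob (a point): Centre of the outer end of the left drawer's round brass knob, 32 mm above the table; the knob is 18 mm across and stands 18 mm out from the middle of the drawer's front. Moves with the drawer; its axes are those of the chest.
- drawer_right_knob (a point): The same point on the right drawer's knob.
- lid_edge (a point): Middle of the lid's free (front) edge, on its outer face; its x points along the lid to the hinge, its z out of that face. The lid is a plain green board 184 mm from hinge to edge, 304 mm wide, 8 mm thick, with a brown inlay flat on its outer face. At angle a it is 184 mm from lid_hinge along the lid (forward cos a, up sin a) plus 8 mm along z (back sin a, up cos a).
- lid_hinge (a point): Middle of the lid's hinge line, at the chest's back edge, 90 mm behind the chest's origin and 90 mm above the table; the hinge line runs along the chest's y.
- paint_can: Open metal can, 90 mm across, 110 mm high, standing loose beside the chest. Origin at the centre of its underside.
- jar: Amber jar with a black cap, 68 mm across, 100 mm high, standing loose beside the chest. Origin at the centre of its underside.
- finial: Turned dark wood finial, 56 mm across, 92 mm high, standing loose at the front left of the chest. Origin at the centre of its underside.
Not all that is in view belongs to the job. What is shaped like the paint_can but red or yellow is not meant. Leave any purple look-alike of the finial alone.

How it is judged:
By the outcome, as a careful person would: the job done as asked, in the order asked, and still so for the second after the job is handed in, with the robot touching nothing.
It also fails if it takes over 61 s, if anything falls off the work surface, if the arm or the gripper's body presses on something with over 40 N, if the wrist force passes 120 N, or if a joint passes its speed limit or range.

ROBOT

A 6-joint arm with a two-finger parallel gripper is mounted at the origin on the work surface. World frame = base frame: x ahead of the robot, y to its left, z up, the work surface at z = 0. Lengths are in m, angles in rad, forces in N, time in s.
With the tool pointing down it reaches from about 0.375 to 0.975 m from the base axis. Payload 3.8 kg.
Tool frame: the origin (TCP) lies at the very end of the fingers, on their centre line; the grasp point (between the pads) lies r.hold_point_z behind it (r.hold_point_z is the distance from the TCP to the grasp point, in m); z points along the fingers, y is the line along which they close (so a half turn about z gives the same grasp; the last joint's range is limited). The gripper opens to 85 mm and grips with 20 to 120 N. Pads are 22 mm wide; open, the fingers measure 114 mm over their backs; the gripper's body (76 mm by 85 mm) begins 54 mm behind the grasp point. The pads swing forward as they close: fully open they stand 13 mm farther back than shut.
Start: joints at [1.259, 0.264, 1.604, -0, 1.274, -0.037], TCP at [0.183, 0.65, 0.231] pointing down, gripper open.
Joint ranges: [-2.63, 2.63], [-0.94, 2.18], [0.31, 2.57], [-1.31, 4.45], [0, 2.66], [-2.55, 2.55]. Speed limits (rad/s): [2.57, 2.57, 3.14, 3.14, 3.14, 3.14].

INTERFACE

Orientations are given as a unit quaternion [x, y, z, w].
In Python, from cell import r gives the robot as it stands.
- The arm moves only by the tool send_rows, never from a script. Its argument "motion" is a list of rows, each an object with "turn": the turn, a rotation vector about the tool's x, y, z in fractions of the full range, 1 being pi rad, a list of three; "dp": the shift along the tool's x, y, z in parts of the range, where 1.0 means 500 mm, a list of three; "fingers": the opening, from -1 (shut) to 1 (fully open). In form: [{"turn": [ax, ay, az], "dp": [dx, dy, dz], "fingers": fingers}, ...]. A call has 1 to 10 rows; each row is the pose to reach, as a shift and turn from the pose commanded when the call began, along the tool's axes at that moment; what a row does not reach only later rows make up. A row lasts 1/8 s, in which the tool goes at most 62.5 mm and 10.7 degrees, less where a joint would pass 70% of its speed; a pose out of reach is approached as far as the arm can. Shift and turn numbers lie between -1 and 1, and a call with a number outside is refused. A call with a gripper value outside its range is refused whole. The fingers move at their own pace and stop on an object; the grip force is fixed at half the most. Time passes only in rows, so rows that repeat a pose let the fingers close. It gives the time, the measured TCP pose, the force, the opening and the grip force at its end, in the units of the state.
- r.state(): the state, without advancing time (a new reading comes with each control period).
- r.camera(name): name is "scene" or "top" or "wrist"; returns the picture (420x560x3 uint8, blue, green, red); there is no depth.
- r.calibration(name): a dict with "fovy" (degrees; the focal length in pixels is half the picture's height over the tangent of half this angle, whatever the lens; pixels are square), "cx", "cy" (the principal point, pixels), "eye" and "orientation" of the camera in the world. Camera axes: x right, y up, looking along -z (the intrinsics and any distortion apply to the point x, -y, -z); pixel columns grow to the right and rows downward; lengths in m; the calibration is good to about 2 mm. A picture is of the moment at which its call begins: read the wrist's pose just before it. calibration takes no time and is no camera call; for the wrist camera it gives the pose at the moment of the call.
- r.job_done(): hands the job in; it is judged then, once.
Trained networks look in the newest picture that a camera, given by its name, has taken for a name from the list of things; names that differ only in an ending like _2 or _b are one class to them, and where a whole thing is asked for, a point or a joint stands for the part that bears it (a point fixed in the world has none). Each returns a list of dicts, best first, with "score" (0 to 1); they miss things now and then, are a little off and sometimes report something else, mostly with a low value. They report only what shows in the picture. A call takes as long as a camera call. They do not tell look-alikes from the thing itself.
- r.recognise(camera, name): "point" ([x, y, z] in m, in world coordinates, good to about 4 mm: the middle of the surface that is visible of it).
- r.place_of(camera, name): "point" ([x, y, z] in m, in world coordinates, good to about 4 mm: a listed point, or the origin of a listed thing).
The state is a dict: "time_s": time; "joints": joint angles; "dq": joint speeds; "effort": joint torques, N m; "position": TCP position; "eef_rot": TCP orientation; "force": force on the tool from outside, world axes, zero at the start; "wrist_torque": the same for the moment, N m; "grip_width": finger opening in m; "grip_force": force on a finger pad.
Only numpy, scipy, OpenCV 4.12 (cv2) and the standard library are available. Lean on these libraries where they do the work, as an engineer would, in place of code of your own. Each camera call takes 0.05 s, during which the arm holds its last target. There are 200 camera calls.

## Working session

There is one attempt and no reset: what is moved stays moved. The work goes in short steps, Python scripts to look and compute and a tool call to move; the robot and the scene stay as the last step left them, time stands still between calls to the robot, and variables do not carry over. Pictures are saved under pics/ and viewed, at most 10 in all, crops included, and the job is handed in when it is done.

Besides the shell and the picture viewer there is one more tool, called after "Emit:" as name(argument=value, ...), one argument or row to a line, values as JSON. send_rows: Moves the arm, as the interface text tells. Its arguments: {"type":"object","properties":{"motion":{"type":"array"}},"required":["motion"]}

```bash
mkdir -p pics; ls; python3 - <<'E'
from cell import r
import cv2
ims={}
for c in("scene","top"):
    im=r.camera(c); cv2.imwrite(f"pics/{c}0.png",im)
    for n in("chest","drawer_left_knob","drawer_right_knob","lid_edge","lid_hinge","paint_can","jar","finial"):
        print(c,n,[(round(d["score"],2),[round(v,3) for v in d["point"]]) for d in r.place_of(c,n)][:4])
s=r.state(); print(s["time_s"],s["position"],s["eef_rot"],r.hold_point_z,s["force"])
E
```

```text
pics
scene chest [(0.63, [0.639, -0.082, -0.001])]
scene drawer_left_knob [(0.87, [0.495, 0.012, 0.033])]
scene drawer_right_knob [(0.77, [0.449, -0.129, 0.029])]
scene lid_edge [(0.83, [0.644, -0.085, 0.253])]
scene lid_hinge [(0.7, [0.727, -0.097, 0.088])]
scene paint_can [(0.95, [0.654, 0.189, 0.0]), (0.89, [0.811, 0.22, -0.001]), (0.66, [0.649, 0.324, 0.0])]
scene jar [(0.62, [0.615, -0.322, -0.0])]
scene finial [(0.89, [0.529, 0.289, 0.001]), (0.77, [0.55, 0.183, 0.003])]
top chest [(0.72, [0.637, -0.084, -0.004]), (0.65, [0.492, 0.011, 0.033]), (0.21, [0.723, -0.096, 0.086])]
top drawer_left_knob [(0.68, [0.493, 0.011, 0.034])]
top drawer_right_knob [(0.94, [0.452, -0.13, 0.031])]
top lid_edge [(0.96, [0.639, -0.085, 0.256])]
top lid_hinge [(0.57, [0.725, -0.094, 0.089])]
top paint_can [(0.82, [0.652, 0.189, -0.002]), (0.74, [0.808, 0.223, 0.005]), (0.74, [0.65, 0.325, -0.002])]
top jar [(0.82, [0.615, -0.318, 0.001])]
top finial [(0.82, [0.552, 0.185, 0.001]), (0.82, [0.526, 0.288, -0.002])]
0.9 [0.1831688  0.64966938 0.23129306] [ 1.36970323e-01  9.90575151e-01  5.22367757e-06 -2.49905703e-06] 0.0187 [ 0.05586517 -0.92337764  0.12870007]
```

View pics/scene0.png

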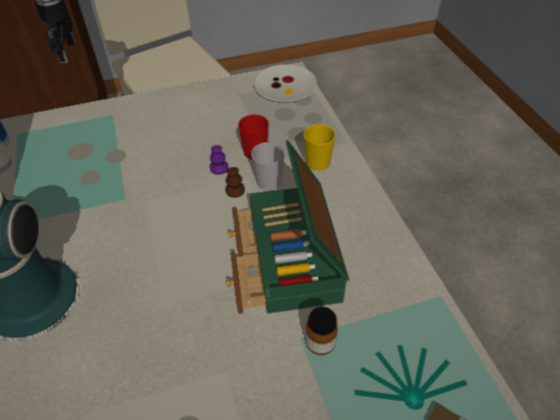

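View pics/top0.png

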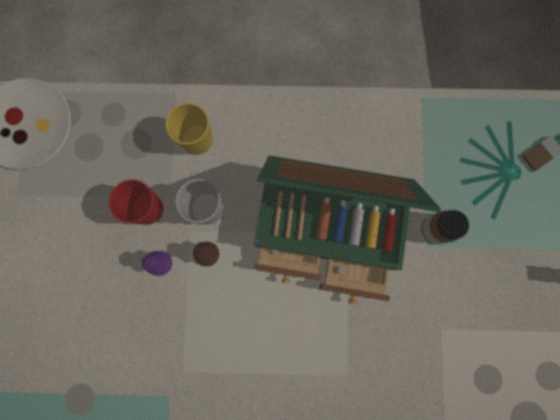

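The scene shows the chest with both drawers out and the lid leaning forward. The brown finial is at scene (234,182), with the purple one at (218,160) as the look-alike. The grey can at (267,165) is the one meant, not the red or yellow ones. The jar is at (322,330). I won't touch any of these. Next I fit the chest pose and plan the waypoints.

```bash
cat > h.py <<'E'
from cell import r
import numpy as np
from scipy.optimize import least_squares
from scipy.spatial.transform import Rotation as R
obs=dict(c=(.638,-.083),h=(.726,-.0955),e=(.6415,-.085),l=(.494,.0115),k=(.4505,-.1295)); ze=.2545
def model(p):
    x,y,t,dl,dr,a=p; ex=np.array([np.cos(t),np.sin(t)]); ey=np.array([-ex[1],ex[0]]); c=np.array([x,y])
    f=.184*np.cos(a)-.008*np.sin(a)
    return dict(c=c,h=c+.09*ex,e=c+(.09-f)*ex,l=c-(.12+dl)*ex+.0725*ey,k=c-(.12+dr)*ex-.0725*ey), .09+.184*np.sin(a)+.008*np.cos(a)
def res(p):
    m,z=model(p); return np.r_[np.concatenate([m[q]-obs[q] for q in obs]),z-ze]
P=least_squares(res,[.638,-.083,-.14,.04,.06,1.06]).x
def W(cx,cy,z):  # chest coords -> world
    x,y,t=P[:3]; return np.array([x+cx*np.cos(t)-cy*np.sin(t), y+cx*np.sin(t)+cy*np.cos(t), z])
def Rt(): # tool down, tool x along chest -x
    t=P[2]+np.pi; return R.from_matrix(np.array([[np.cos(t),np.sin(t),0],[np.sin(t),-np.cos(t),0],[0,0,-1]]).T)
def plan(pts):
    s=r.state(); R0=R.from_quat(s["eef_rot"]); print("turn",np.round((R0.inv()*Rt()).as_rotvec(),3))
    for p in pts: print(np.round(p,3),"dp cm",np.round(100*R0.inv().apply(np.array(p)-s["position"]),2))
E
python3 - <<'E'
from h import *
print(P.round(4),res(P).round(4))
dl,dr=P[3:5]
plan([W(-.131-dl-.03,.0725,.2),W(-.131-dl-.03,.0725,.029),W(-.131,.0725,.029),W(-.131-dr-.03,-.0725,.029)])
E
```

```text
[ 0.6371 -0.0832 -0.1445  0.0353  0.058   1.0484] [-0.0009 -0.0002  0.0002 -0.0006  0.0007  0.0011 -0.0001 -0.0006  0.
  0.0002 -0.001 ]
turn [ 0.   -0.   -0.13]
[0.453 0.017 0.2  ] dp cm [-43.18 -53.58   3.13]
[0.453 0.017 0.029] dp cm [-43.18 -53.58  20.23]
[0.518 0.007 0.029] dp cm [-49.65 -52.73  20.23]
[ 0.41  -0.123  0.029] dp cm [-42.81 -68.25  20.23]
```

Careful with the scale: shifts go in shares of 500 mm and turns go in shares of pi rad. That gives: -50 cm / 50 = -1, -45 cm / 50 = -0.9, -0.13 rad / 3.1416 = -0.0414.

Emit:
send_rows(
  motion=[
    {"turn":[0,0,-0.0064],"dp":[-0.08,-0.1,0],"fingers":-1},
    {"turn":[0,0,-0.0127],"dp":[-0.16,-0.2,0],"fingers":-1},
    {"turn":[0,0,-0.0191],"dp":[-0.24,-0.3,0],"fingers":-1},
    {"turn":[0,0,-0.0255],"dp":[-0.32,-0.4,0],"fingers":-1},
    {"turn":[0,0,-0.0318],"dp":[-0.4,-0.5,0],"fingers":-1},
    {"turn":[0,0,-0.0382],"dp":[-0.48,-0.6,0],"fingers":-1},
    {"turn":[0,0,-0.0414],"dp":[-0.56,-0.7,0],"fingers":-1},
    {"turn":[0,0,-0.0414],"dp":[-0.64,-0.8,0],"fingers":-1},
    {"turn":[0,0,-0.0414],"dp":[-0.72,-0.9,0],"fingers":-1},
    {"turn":[0,0,-0.0414],"dp":[-0.8,-1,0],"fingers":-1},
  ],
)

```text
time_s: 2.15
position: [0.4271, 0.0721, 0.2319]
eef_rot: [0.072, 0.997, 0.0, 0.001]
force: [1.3, 0.7, 0.3]
grip_width: 0.0001
grip_force: 0.0
```

```bash
python3 - <<'E'
from h import *
dl=P[3]
plan([W(-.131-dl-.03,.0725,.2),W(-.131-dl-.03,.0725,.029),W(-.131,.0725,.029)])
s=r.state();print(s["time_s"],s["grip_width"],s["force"])
E
```

```text
turn [ 0.001  0.002 -0.   ]
[0.453 0.017 0.2  ] dp cm [-3.39 -5.09  3.19]
[0.453 0.017 0.029] dp cm [-3.36 -5.1  20.29]
[0.518 0.007 0.029] dp cm [-9.88 -5.1  20.3 ]
2.15 0.00011766290357009114 [1.26436896 0.73187029 0.31948251]
```

Scaled: 20.2 cm / 50 = 0.404, -5.1 cm / 50 = -0.102.

Emit:
send_rows(
  motion=[
    {"turn":[0,0,0],"dp":[-0.04,-0.06,0.04],"fingers":-1},
    {"turn":[0,0,0],"dp":[-0.068,-0.102,0.1],"fingers":-1},
    {"turn":[0,0,0],"dp":[-0.068,-0.102,0.18],"fingers":-1},
    {"turn":[0,0,0],"dp":[-0.068,-0.102,0.26],"fingers":-1},
    {"turn":[0,0,0],"dp":[-0.068,-0.102,0.32],"fingers":-1},
    {"turn":[0,0,0],"dp":[-0.068,-0.102,0.37],"fingers":-1},
    {"turn":[0,0,0],"dp":[-0.068,-0.102,0.404],"fingers":-1},
    {"turn":[0,0,0],"dp":[-0.068,-0.102,0.404],"fingers":-1},
    {"turn":[0,0,0],"dp":[-0.068,-0.102,0.404],"fingers":-1},
  ],
)

```text
time_s: 3.28
position: [0.4535, 0.0186, 0.0301]
eef_rot: [0.072, 0.997, 0.0, 0.001]
force: [0.3, 0.3, -0.5]
grip_width: 0.0
grip_force: 0.0
```

```bash
python3 - <<'E'
from h import *
dl=P[3]
plan([W(-.131-dl,.0725,.029),W(-.131,.0725,.029)])
import cv2; cv2.imwrite("pics/s1.png",r.camera("scene")[120:330,180:400].repeat(2,0).repeat(2,1))
E
```

```text
turn [ 0.     0.001 -0.   ]
[0.483 0.013 0.029] dp cm [-3.01 -0.18  0.11]
[0.518 0.007 0.029] dp cm [-6.53 -0.17  0.11]
```

View pics/s1.png

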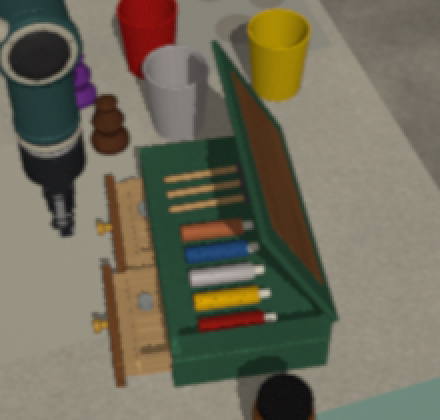

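The fingertips at crop (63,225) line up with the left knob at (103,228), and the finials are clear. I push slowly.

Emit:
send_rows(
  motion=[
    {"turn":[0,0,0],"dp":[-0.02,-0.004,0],"fingers":-1},
    {"turn":[0,0,0],"dp":[-0.036,-0.004,0],"fingers":-1},
    {"turn":[0,0,0],"dp":[-0.046,-0.004,0],"fingers":-1},
    {"turn":[0,0,0],"dp":[-0.054,-0.004,0],"fingers":-1},
    {"turn":[0,0,0],"dp":[-0.062,-0.004,0],"fingers":-1},
    {"turn":[0,0,0],"dp":[-0.07,-0.004,0],"fingers":-1},
    {"turn":[0,0,0],"dp":[-0.078,-0.004,0],"fingers":-1},
    {"turn":[0,0,0],"dp":[-0.086,-0.004,0],"fingers":-1},
    {"turn":[0,0,0],"dp":[-0.092,-0.004,0],"fingers":-1},
  ],
)

```text
time_s: 4.45
position: [0.498, 0.0099, 0.0291]
eef_rot: [0.072, 0.997, -0.0, -0.0]
force: [-1.9, -0.8, -0.7]
grip_width: 0.0001
grip_force: 0.8
```

Scaled: -1.6 cm / 50 = -0.032, -1.55 cm / 50 = -0.031.

Emit:
send_rows(
  motion=[
    {"turn":[0,0,0],"dp":[-0.006,0,0],"fingers":-1},
    {"turn":[0,0,0],"dp":[-0.012,0,0],"fingers":-1},
    {"turn":[0,0,0],"dp":[-0.018,0,0],"fingers":-1},
    {"turn":[0,0,0],"dp":[-0.022,0,0],"fingers":-1},
    {"turn":[0,0,0],"dp":[-0.026,0,0],"fingers":-1},
    {"turn":[0,0,0],"dp":[-0.029,0,0],"fingers":-1},
    {"turn":[0,0,0],"dp":[-0.031,0,0],"fingers":-1},
    {"turn":[0,0,0],"dp":[-0.032,0,0],"fingers":-1},
  ],
)

```text
time_s: 5.45
position: [0.5139, 0.0077, 0.0293]
eef_rot: [0.072, 0.997, 0.0, 0.0]
force: [-2.2, 0.4, -0.4]
grip_width: 0.0002
grip_force: 0.8
```

Emit:
send_rows(
  motion=[
    {"turn":[0,0,0],"dp":[-0.002,0,0],"fingers":-1},
    {"turn":[0,0,0],"dp":[-0.004,0,0],"fingers":-1},
    {"turn":[0,0,0],"dp":[-0.004,0,0],"fingers":-1},
  ],
)

```text
time_s: 5.82
position: [0.5157, 0.0075, 0.0293]
eef_rot: [0.072, 0.997, 0.0, -0.0]
force: [-2.3, 1.1, 0.2]
grip_width: -0.0
grip_force: 1.2
```

Scaled: -0.2 cm / 50 = -0.004, -0.1 cm / 50 = -0.002.

Emit:
send_rows(
  motion=[
    {"turn":[0,0,0],"dp":[-0.002,0,0],"fingers":-1},
    {"turn":[0,0,0],"dp":[-0.004,0,0],"fingers":-1},
    {"turn":[0,0,0],"dp":[-0.004,0,0],"fingers":-1},
  ],
)

```text
time_s: 6.2
position: [0.5158, 0.0074, 0.0291]
eef_rot: [0.072, 0.997, 0.0, -0.002]
force: [-7.9, 1.2, 5.2]
grip_width: -0.0002
grip_force: 4.0
```

Scaled: -0.1 cm / 50 = -0.002.

Emit:
send_rows(
  motion=[
    {"turn":[0,0,0],"dp":[-0.002,0,0],"fingers":-1},
    {"turn":[0,0,0],"dp":[-0.002,0,0],"fingers":-1},
  ],
)

```text
time_s: 6.45
position: [0.5158, 0.0074, 0.0289]
eef_rot: [0.072, 0.997, 0.0, -0.003]
force: [-10.3, 1.2, 7.9]
grip_width: -0.0002
grip_force: 5.1
```

The left drawer is on its stop: force rises with no more motion. I back off and go to the right knob.

Scaled: -14.5 cm / 50 = -0.29, 9.1 cm / 50 = 0.182.

Emit:
send_rows(
  motion=[
    {"turn":[0,0,0],"dp":[0.02,0,0],"fingers":-1},
    {"turn":[0,0,0],"dp":[0.08,0,0],"fingers":-1},
    {"turn":[0,0,0],"dp":[0.16,0,0],"fingers":-1},
    {"turn":[0,0,0],"dp":[0.182,-0.06,0],"fingers":-1},
    {"turn":[0,0,0],"dp":[0.182,-0.16,0],"fingers":-1},
    {"turn":[0,0,0],"dp":[0.182,-0.24,0],"fingers":-1},
    {"turn":[0,0,0],"dp":[0.182,-0.29,0],"fingers":-1},
    {"turn":[0,0,0],"dp":[0.182,-0.29,0],"fingers":-1},
    {"turn":[0,0,0],"dp":[0.182,-0.29,0],"fingers":-1},
  ],
)

```text
time_s: 7.58
position: [0.4083, -0.1232, 0.0295]
eef_rot: [0.073, 0.997, -0.0, 0.001]
force: [0.2, 0.1, -0.1]
grip_width: -0.0002
grip_force: 0.0
```

```bash
python3 - <<'E'
from h import *
dr=P[4]
plan([W(-.131-dr,-.0725,.029),W(-.131,-.0725,.029)])
for c in("scene","top"):
  r.camera(c)
  for n in("drawer_left_knob","drawer_right_knob"): print(c,n,[(round(d["score"],2),np.round(d["point"],3)) for d in r.place_of(c,n)][:2])
print(W(-.12,.0725,.032), r.state()["force"])
E
```

```text
turn [ 0.     0.001 -0.001]
[ 0.44  -0.128  0.029] dp cm [-3.16  0.01  0.05]
[ 0.497 -0.136  0.029] dp cm [-8.97  0.01  0.06]
scene drawer_left_knob []
scene drawer_right_knob [(0.89, array([ 0.447, -0.128,  0.03 ]))]
top drawer_left_knob [(0.93, array([0.53 , 0.006, 0.031]))]
top drawer_right_knob [(0.65, array([ 0.448, -0.13 ,  0.032]))]
[0.52882658 0.00586403 0.032     ] [-0.33227302 -0.18109546  0.18321959]
```

Left knob is where a shut drawer puts it. Now the right one.

Scaled: -5.3 cm / 50 = -0.106, -4.9 cm / 50 = -0.098.

Emit:
send_rows(
  motion=[
    {"turn":[0,0,0],"dp":[-0.02,0,0],"fingers":-1},
    {"turn":[0,0,0],"dp":[-0.04,0,0],"fingers":-1},
    {"turn":[0,0,0],"dp":[-0.05,0,0],"fingers":-1},
    {"turn":[0,0,0],"dp":[-0.058,0,0],"fingers":-1},
    {"turn":[0,0,0],"dp":[-0.066,0,0],"fingers":-1},
    {"turn":[0,0,0],"dp":[-0.074,0,0],"fingers":-1},
    {"turn":[0,0,0],"dp":[-0.082,0,0],"fingers":-1},
    {"turn":[0,0,0],"dp":[-0.09,0,0],"fingers":-1},
    {"turn":[0,0,0],"dp":[-0.098,0,0],"fingers":-1},
    {"turn":[0,0,0],"dp":[-0.106,0,0],"fingers":-1},
  ],
)

```text
time_s: 9.12
position: [0.4603, -0.1311, 0.0291]
eef_rot: [0.072, 0.997, -0.0, -0.0]
force: [-2.2, -0.3, -1.2]
grip_width: 0.0002
grip_force: 0.8
```

Scaled: -3.2 cm / 50 = -0.064, -1.2 cm / 50 = -0.024.

Emit:
send_rows(
  motion=[
    {"turn":[0,0,0],"dp":[-0.008,0,0],"fingers":-1},
    {"turn":[0,0,0],"dp":[-0.016,0,0],"fingers":-1},
    {"turn":[0,0,0],"dp":[-0.024,0,0],"fingers":-1},
    {"turn":[0,0,0],"dp":[-0.032,0,0],"fingers":-1},
    {"turn":[0,0,0],"dp":[-0.04,0,0],"fingers":-1},
    {"turn":[0,0,0],"dp":[-0.048,0,0],"fingers":-1},
    {"turn":[0,0,0],"dp":[-0.054,0,0],"fingers":-1},
    {"turn":[0,0,0],"dp":[-0.058,0,0],"fingers":-1},
    {"turn":[0,0,0],"dp":[-0.062,0,0],"fingers":-1},
    {"turn":[0,0,0],"dp":[-0.064,0,0],"fingers":-1},
  ],
)

```text
time_s: 10.38
position: [0.4921, -0.1357, 0.0293]
eef_rot: [0.072, 0.997, 0.0, 0.0]
force: [-1.9, -0.4, -0.0]
grip_width: -0.0005
grip_force: 0.8
```

Scaled: -0.3 cm / 50 = -0.006, -0.2 cm / 50 = -0.004.

Emit:
send_rows(
  motion=[
    {"turn":[0,0,0],"dp":[-0.002,0,0],"fingers":-1},
    {"turn":[0,0,0],"dp":[-0.004,0,0],"fingers":-1},
    {"turn":[0,0,0],"dp":[-0.006,0,0],"fingers":-1},
    {"turn":[0,0,0],"dp":[-0.006,0,0],"fingers":-1},
  ],
)

```text
time_s: 10.88
position: [0.4941, -0.1359, 0.0293]
eef_rot: [0.072, 0.997, 0.0, -0.001]
force: [-4.8, 0.4, 3.7]
grip_width: 0.0002
grip_force: 2.6
```

Scaled: -0.2 cm / 50 = -0.004, -0.1 cm / 50 = -0.002.

Emit:
send_rows(
  motion=[
    {"turn":[0,0,0],"dp":[-0.002,0,0],"fingers":-1},
    {"turn":[0,0,0],"dp":[-0.004,0,0],"fingers":-1},
    {"turn":[0,0,0],"dp":[-0.004,0,0],"fingers":-1},
  ],
)

```text
time_s: 11.25
position: [0.4942, -0.1358, 0.0289]
eef_rot: [0.072, 0.997, 0.0, -0.003]
force: [-9.3, 0.2, 7.5]
grip_width: 0.0
grip_force: 4.9
```

Emit:
send_rows(
  motion=[
    {"turn":[0,0,0],"dp":[0.02,0,0],"fingers":-1},
    {"turn":[0,0,0],"dp":[0.08,0,0],"fingers":-1},
    {"turn":[0,0,0],"dp":[0.12,0,-0.04],"fingers":-1},
    {"turn":[0,0,0],"dp":[0.12,0,-0.14],"fingers":-1},
    {"turn":[0,0,0],"dp":[0.12,0,-0.24],"fingers":-1},
    {"turn":[0,0,0],"dp":[0.12,0.04,-0.34],"fingers":-1},
    {"turn":[0,0,0],"dp":[0.12,0.08,-0.44],"fingers":-1},
    {"turn":[0,0,0],"dp":[0.12,0.12,-0.54],"fingers":-1},
    {"turn":[0,0,0],"dp":[0.12,0.146,-0.62],"fingers":-1},
    {"turn":[0,0,0],"dp":[0.08,0.146,-0.64],"fingers":-1},
  ],
)

```text
time_s: 12.5
position: [0.4699, -0.0576, 0.3543]
eef_rot: [0.072, 0.997, -0.0, 0.005]
force: [0.1, -0.1, 0.0]
grip_width: -0.0001
grip_force: 0.0
```

```bash
python3 - <<'E'
from h import *
import cv2
for c in("scene","top"):
  im=r.camera(c)
  if c=="scene": cv2.imwrite("pics/s2.png",im)
  for n in("drawer_left_knob","drawer_right_knob","lid_edge"): print(c,n,[(round(d["score"],2),np.round(d["point"],3)) for d in r.place_of(c,n)][:2])
print(W(-.12,-.0725,.032))
a=P[5]; 
def lid(rad,a,lift=0): # TCP so that the tip's front lower edge is at rad along lid
    cx=.09-rad*np.cos(a)+(.008+lift)*np.sin(a); return W(cx+.011,0,.09+rad*np.sin(a)+(.008+lift)*np.cos(a))
plan([lid(.155,a,.04)+[0,0,.11],lid(.155,a,.04),lid(.155,a,0)])
s=r.state(); print(s["time_s"],s["position"],s["joints"])
E
```

```text
scene drawer_left_knob [(0.76, array([0.527, 0.006, 0.032])), (0.63, array([ 0.636, -0.081,  0.001]))]
scene drawer_right_knob [(0.7, array([ 0.505, -0.136,  0.03 ]))]
scene lid_edge [(0.97, array([ 0.644, -0.084,  0.257]))]
top drawer_left_knob [(0.66, array([0.53 , 0.009, 0.033]))]
top drawer_right_knob [(0.66, array([ 0.503, -0.14 ,  0.03 ]))]
top lid_edge [(0.74, array([ 0.639, -0.086,  0.259])), (0.66, array([ 0.549,  0.184, -0.003]))]
[ 0.50794912 -0.1376251   0.032     ]
turn [ 0.    -0.002 -0.001]
[ 0.702 -0.093  0.358] dp cm [-2.372e+01  1.000e-02 -1.060e+00]
[ 0.702 -0.093  0.248] dp cm [-2.374e+01  1.000e-02  9.940e+00]
[ 0.667 -0.088  0.228] dp cm [-2.027e+01  1.000e-02  1.195e+01]
12.9 [ 0.46700498 -0.05834382  0.34814222] [-1.77271627e-01 -1.81589028e-01  1.85526441e+00  7.03310934e-05
  1.46971226e+00 -1.60296747e+00]
```

View pics/s2.png

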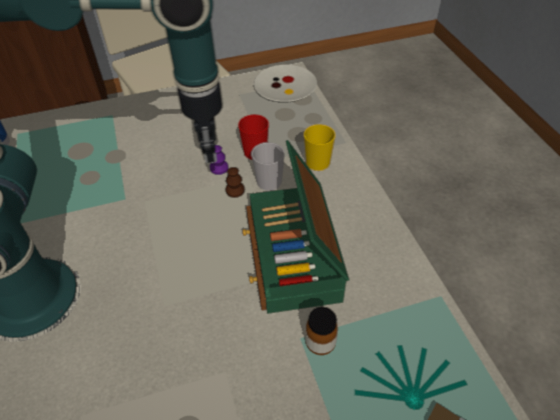

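Both drawer fronts are flush (scene knobs at (246,232) and (252,280)). I go over the lid and down behind it.

Scaled: -24 cm / 50 = -0.48, -23 cm / 50 = -0.46.

Emit:
send_rows(
  motion=[
    {"turn":[0,0,0],"dp":[-0.08,0,-0.02],"fingers":-1},
    {"turn":[0,0,0],"dp":[-0.18,0,-0.02],"fingers":-1},
    {"turn":[0,0,0],"dp":[-0.28,0,-0.02],"fingers":-1},
    {"turn":[0,0,0],"dp":[-0.38,0,-0.02],"fingers":-1},
    {"turn":[0,0,0],"dp":[-0.46,0,-0.02],"fingers":-1},
    {"turn":[0,0,0],"dp":[-0.48,0,0.02],"fingers":-1},
    {"turn":[0,0,0],"dp":[-0.48,0,0.08],"fingers":-1},
    {"turn":[0,0,0],"dp":[-0.48,0,0.15],"fingers":-1},
    {"turn":[0,0,0],"dp":[-0.48,0,0.198],"fingers":-1},
    {"turn":[0,0,0],"dp":[-0.48,0,0.198],"fingers":-1},
  ],
)

```text
time_s: 14.15
position: [0.7019, -0.0925, 0.2456]
eef_rot: [0.072, 0.997, 0.0, -0.004]
force: [-1.1, 0.1, 0.3]
grip_width: 0.0001
grip_force: 0.0
```

```bash
cat >> h.py <<'E'
def lid(rad,a,lift=0):
    cx=.09-rad*np.cos(a)+(.008+lift)*np.sin(a); return W(cx+.011,0,.09+rad*np.sin(a)+(.008+lift)*np.cos(a))
E
python3 - <<'E'
from h import *
a=P[5]
plan([lid(.155,a,.01)]+[lid(.155,x) for x in np.r_[a:0:-.06]]+[lid(.155,0)])
s=r.state(); print(s["time_s"],s["position"],s["force"])
E
```

```text
turn [ 0.    -0.008 -0.   ]
[ 0.676 -0.089  0.233] dp cm [ 2.61 -0.01  1.26]
[ 0.667 -0.088  0.228] dp cm [ 3.47 -0.01  1.76]
[ 0.659 -0.086  0.224] dp cm [ 4.29 -0.01  2.22]
[ 0.652 -0.085  0.219] dp cm [ 5.07 -0.01  2.72]
[ 0.644 -0.084  0.213] dp cm [ 5.82 -0.01  3.26]
[ 0.637 -0.083  0.208] dp cm [ 6.54 -0.01  3.86]
[ 0.63  -0.082  0.201] dp cm [ 7.23 -0.01  4.49]
[ 0.624 -0.081  0.195] dp cm [ 7.87 -0.01  5.16]
[ 0.618 -0.08   0.188] dp cm [ 8.47 -0.01  5.88]
[ 0.612 -0.08   0.18 ] dp cm [ 9.03 -0.01  6.62]
[ 0.607 -0.079  0.172] dp cm [ 9.54 -0.01  7.4 ]
[ 0.602 -0.078  0.164] dp cm [10.   -0.01  8.21]
[ 0.598 -0.077  0.156] dp cm [ 1.042e+01 -1.000e-02  9.040e+00]
[ 0.594 -0.077  0.148] dp cm [ 1.078e+01 -1.000e-02  9.900e+00]
[ 0.591 -0.076  0.139] dp cm [11.09 -0.02 10.77]
[ 0.589 -0.076  0.13 ] dp cm [11.35 -0.02 11.67]
[ 0.587 -0.076  0.121] dp cm [11.56 -0.02 12.58]
[ 0.585 -0.076  0.112] dp cm [11.71 -0.02 13.5 ]
[ 0.584 -0.075  0.102] dp cm [11.8  -0.02 14.42]
[ 0.584 -0.075  0.098] dp cm [11.83 -0.02 14.86]
14.15 [ 0.70194971 -0.09251189  0.24564448] [-1.14339468  0.11402666  0.32817959]
```

Scaled: 5 cm / 50 = 0.1, 4.6 cm / 50 = 0.092.

Emit:
send_rows(
  motion=[
    {"turn":[0,0,0],"dp":[0.026,0,0.012],"fingers":-1},
    {"turn":[0,0,0],"dp":[0.044,0,0.022],"fingers":-1},
    {"turn":[0,0,0],"dp":[0.052,0,0.026],"fingers":-1},
    {"turn":[0,0,0],"dp":[0.06,0,0.03],"fingers":-1},
    {"turn":[0,0,0],"dp":[0.068,0,0.034],"fingers":-1},
    {"turn":[0,0,0],"dp":[0.076,0,0.038],"fingers":-1},
    {"turn":[0,0,0],"dp":[0.084,0,0.044],"fingers":-1},
    {"turn":[0,0,0],"dp":[0.092,0,0.048],"fingers":-1},
    {"turn":[0,0,0],"dp":[0.1,0,0.054],"fingers":-1},
  ],
)

```text
time_s: 15.28
position: [0.656, -0.0858, 0.2237]
eef_rot: [0.072, 0.997, -0.0, 0.001]
force: [1.8, 0.3, 2.8]
grip_width: 0.0001
grip_force: 1.0
```

```bash
python3 - <<'E'
from h import *
import cv2
s=r.state(); print(s["time_s"],s["position"],s["force"])
cv2.imwrite("pics/s3.png",r.camera("scene")[60:330,180:400].repeat(2,0).repeat(2,1))
E
```

```text
15.275 [ 0.6559966 -0.0857804  0.2236678] [1.78691046 0.32591767 2.78148025]
```

View pics/s3.png

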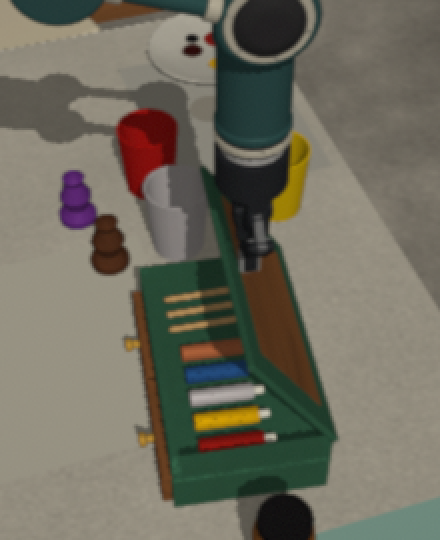

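The tip at crop (252,265) touches the lid's outer face at about 3 N. I follow the arc down.

Scaled: 3.45 cm / 50 = 0.069, 3.2 cm / 50 = 0.064.

Emit:
send_rows(
  motion=[
    {"turn":[0,0,0],"dp":[0.008,0,0.006],"fingers":-1},
    {"turn":[0,0,0],"dp":[0.016,0,0.012],"fingers":-1},
    {"turn":[0,0,0],"dp":[0.023,0,0.018],"fingers":-1},
    {"turn":[0,0,0],"dp":[0.03,0,0.024],"fingers":-1},
    {"turn":[0,0,0],"dp":[0.037,0,0.03],"fingers":-1},
    {"turn":[0,0,0],"dp":[0.044,0,0.036],"fingers":-1},
    {"turn":[0,0,0],"dp":[0.051,0,0.043],"fingers":-1},
    {"turn":[0,0,0],"dp":[0.057,0,0.05],"fingers":-1},
    {"turn":[0,0,0],"dp":[0.063,0,0.057],"fingers":-1},
    {"turn":[0,0,0],"dp":[0.069,0,0.064],"fingers":-1},
  ],
)

```text
time_s: 16.58
position: [0.6214, -0.0808, 0.191]
eef_rot: [0.072, 0.997, 0.0, -0.0]
force: [0.3, -0.2, 2.1]
grip_width: 0.0001
grip_force: 0.8
```

Scaled: 3.9 cm / 50 = 0.078, 3.5 cm / 50 = 0.07.

Emit:
send_rows(
  motion=[
    {"turn":[0,0,0],"dp":[0.006,0,0.007],"fingers":-1},
    {"turn":[0,0,0],"dp":[0.012,0,0.014],"fingers":-1},
    {"turn":[0,0,0],"dp":[0.017,0,0.022],"fingers":-1},
    {"turn":[0,0,0],"dp":[0.022,0,0.03],"fingers":-1},
    {"turn":[0,0,0],"dp":[0.027,0,0.038],"fingers":-1},
    {"turn":[0,0,0],"dp":[0.031,0,0.046],"fingers":-1},
    {"turn":[0,0,0],"dp":[0.035,0,0.054],"fingers":-1},
    {"turn":[0,0,0],"dp":[0.039,0,0.062],"fingers":-1},
    {"turn":[0,0,0],"dp":[0.043,0,0.07],"fingers":-1},
    {"turn":[0,0,0],"dp":[0.046,0,0.078],"fingers":-1},
  ],
)

```text
time_s: 17.82
position: [0.5988, -0.0775, 0.152]
eef_rot: [0.072, 0.997, 0.0, -0.0]
force: [-0.9, -0.1, 1.1]
grip_width: -0.0003
grip_force: 0.7
```

```bash
python3 - <<'E'
from h import *
plan([lid(.155,x) for x in np.r_[.6:.01:-.06]]+[lid(.155,0)])
r.camera("top"); print([(round(d["score"],2),np.round(d["point"],3)) for d in r.place_of("top","lid_edge")][:2])
s=r.state(); print(s["time_s"],s["position"],s["force"])
E
```

```text
turn [-0. -0. -0.]
[ 0.615 -0.08   0.184] dp cm [-1.64 -0.01 -3.22]
[ 0.61  -0.079  0.177] dp cm [-1.1  -0.01 -2.46]
[ 0.605 -0.078  0.169] dp cm [-0.6  -0.01 -1.67]
[ 0.6   -0.078  0.161] dp cm [-0.15 -0.01 -0.85]
[ 0.596 -0.077  0.152] dp cm [ 0.25 -0.01 -0.01]
[ 0.593 -0.077  0.143] dp cm [ 0.59 -0.01  0.85]
[ 0.59  -0.076  0.135] dp cm [ 0.89 -0.01  1.73]
[ 0.588 -0.076  0.126] dp cm [ 1.13 -0.01  2.63]
[ 0.586 -0.076  0.116] dp cm [ 1.31 -0.01  3.55]
[ 0.584 -0.075  0.107] dp cm [ 1.44 -0.01  4.47]
[ 0.584 -0.075  0.098] dp cm [ 1.52 -0.01  5.4 ]
[(0.7, array([ 0.553, -0.071,  0.166]))]
17.925 [ 0.59848562 -0.07742669  0.15147321] [ 0.44014344  0.41121968 -0.27616136]
```

Scaled: 4 cm / 50 = 0.08, 1.1 cm / 50 = 0.022.

Emit:
send_rows(
  motion=[
    {"turn":[0,0,0],"dp":[0.004,0,0.008],"fingers":-1},
    {"turn":[0,0,0],"dp":[0.008,0,0.016],"fingers":-1},
    {"turn":[0,0,0],"dp":[0.012,0,0.024],"fingers":-1},
    {"turn":[0,0,0],"dp":[0.015,0,0.032],"fingers":-1},
    {"turn":[0,0,0],"dp":[0.018,0,0.04],"fingers":-1},
    {"turn":[0,0,0],"dp":[0.02,0,0.048],"fingers":-1},
    {"turn":[0,0,0],"dp":[0.022,0,0.056],"fingers":-1},
    {"turn":[0,0,0],"dp":[0.024,0,0.064],"fingers":-1},
    {"turn":[0,0,0],"dp":[0.025,0,0.072],"fingers":-1},
    {"turn":[0,0,0],"dp":[0.026,0,0.08],"fingers":-1},
  ],
)

```text
time_s: 19.18
position: [0.5857, -0.0755, 0.1119]
eef_rot: [0.072, 0.997, 0.0, -0.0]
force: [-0.1, -0.4, 1.8]
grip_width: 0.0002
grip_force: 0.6
```

Scaled: 1.1 cm / 50 = 0.022, 1 cm / 50 = 0.02.

Emit:
send_rows(
  motion=[
    {"turn":[0,0,0],"dp":[0,0,0.006],"fingers":-1},
    {"turn":[0,0,0],"dp":[0,0,0.01],"fingers":-1},
    {"turn":[0,0,0],"dp":[0,0,0.014],"fingers":-1},
    {"turn":[0,0,0],"dp":[0,0,0.016],"fingers":-1},
    {"turn":[0,0,0],"dp":[0,0,0.018],"fingers":-1},
    {"turn":[0,0,0],"dp":[0,0,0.02],"fingers":-1},
    {"turn":[0,0,0],"dp":[0,0,0.022],"fingers":-1},
    {"turn":[0,0,0],"dp":[0,0,0.022],"fingers":-1},
  ],
)

```text
time_s: 20.18
position: [0.5862, -0.0756, 0.1012]
eef_rot: [0.072, 0.997, -0.0, 0.0]
force: [-0.8, 0.3, 0.1]
grip_width: 0.0001
grip_force: 0.0
```

Scaled: 0.3 cm / 50 = 0.006, 0.2 cm / 50 = 0.004.

Emit:
send_rows(
  motion=[
    {"turn":[0,0,0],"dp":[0,0,0.002],"fingers":-1},
    {"turn":[0,0,0],"dp":[0,0,0.004],"fingers":-1},
    {"turn":[0,0,0],"dp":[0,0,0.006],"fingers":-1},
    {"turn":[0,0,0],"dp":[0,0,0.006],"fingers":-1},
  ],
)

```text
time_s: 20.68
position: [0.5861, -0.0756, 0.0981]
eef_rot: [0.072, 0.997, -0.0, 0.0]
force: [-0.2, -0.2, 0.9]
grip_width: 0.0002
grip_force: 0.0
```

Scaled: 0.1 cm / 50 = 0.002.

Emit:
send_rows(
  motion=[
    {"turn":[0,0,0],"dp":[0,0,0.002],"fingers":-1},
    {"turn":[0,0,0],"dp":[0,0,0.002],"fingers":-1},
  ],
)

```text
time_s: 20.92
position: [0.5862, -0.0756, 0.098]
eef_rot: [0.072, 0.997, -0.0, 0.0]
force: [-2.9, 0.4, 4.4]
grip_width: 0.0001
grip_force: 2.5
```

Scaled: 0.1 cm / 50 = 0.002.

Emit:
send_rows(
  motion=[
    {"turn":[0,0,0],"dp":[0,0,0.002],"fingers":-1},
    {"turn":[0,0,0],"dp":[0,0,0.002],"fingers":-1},
    {"turn":[0,0,0],"dp":[0,0,0.002],"fingers":-1},
  ],
)

```text
time_s: 21.3
position: [0.5862, -0.0756, 0.098]
eef_rot: [0.072, 0.997, -0.0, 0.0]
force: [-4.6, 0.9, 10.0]
grip_width: -0.0001
grip_force: 5.0
```

Scaled: -16 cm / 50 = -0.32, -14 cm / 50 = -0.28.

Emit:
send_rows(
  motion=[
    {"turn":[0,0,0],"dp":[0,0,-0.01],"fingers":-1},
    {"turn":[0,0,0],"dp":[0,0,-0.04],"fingers":-1},
    {"turn":[0,0,0],"dp":[0,0,-0.1],"fingers":-1},
    {"turn":[0,0,0],"dp":[0.06,0,-0.2],"fingers":-1},
    {"turn":[0,0,0],"dp":[0.16,0,-0.28],"fingers":-1},
    {"turn":[0,0,0],"dp":[0.26,0,-0.32],"fingers":-1},
    {"turn":[0,0,0],"dp":[0.26,0,-0.32],"fingers":-1},
    {"turn":[0,0,0],"dp":[0.26,0,-0.32],"fingers":-1},
  ],
)

```text
time_s: 22.3
position: [0.458, -0.057, 0.2569]
eef_rot: [0.072, 0.997, -0.0, 0.001]
force: [-0.6, -0.3, -1.4]
grip_width: -0.0002
grip_force: 0.0
```

```bash
python3 - <<'E'
from h import *
import cv2
for c in("scene","top"):
    im=r.camera(c); cv2.imwrite(f"pics/{c}9.png",im)
    for n in("drawer_left_knob","drawer_right_knob","lid_edge","paint_can","jar","finial"):
        print(c,n,[(round(d["score"],2),np.round(d["point"],3)) for d in r.place_of(c,n)][:3])
print(W(-.12,.0725,.032),W(-.12,-.0725,.032),W(-.094,0,.098))
E
```

```text
scene drawer_left_knob [(0.81, array([0.526, 0.009, 0.035]))]
scene drawer_right_knob [(0.61, array([ 0.723, -0.1  ,  0.088]))]
scene lid_edge [(0.69, array([ 0.541, -0.07 ,  0.098]))]
scene paint_can [(0.95, array([0.654, 0.191, 0.   ])), (0.83, array([ 0.65 ,  0.322, -0.005])), (0.74, array([0.814, 0.22 , 0.001]))]
scene jar [(0.65, array([ 0.616, -0.32 , -0.002]))]
scene finial [(0.61, array([0.551, 0.182, 0.004])), (0.56, array([0.528, 0.29 , 0.002]))]
top drawer_left_knob [(0.61, array([ 0.614, -0.32 , -0.002]))]
top drawer_right_knob [(0.6, array([ 0.505, -0.138,  0.033]))]
top lid_edge [(0.87, array([ 0.539, -0.073,  0.1  ]))]
top paint_can [(0.96, array([0.813, 0.224, 0.001])), (0.89, array([0.649, 0.319, 0.001]))]
top jar [(0.85, array([ 0.616, -0.319, -0.001]))]
top finial [(0.74, array([0.527, 0.288, 0.001])), (0.62, array([0.549, 0.187, 0.   ]))]
[0.52882658 0.00586403 0.032     ] [ 0.50794912 -0.1376251   0.032     ] [ 0.54411694 -0.06962408  0.098     ]
```

View pics/scene9.png

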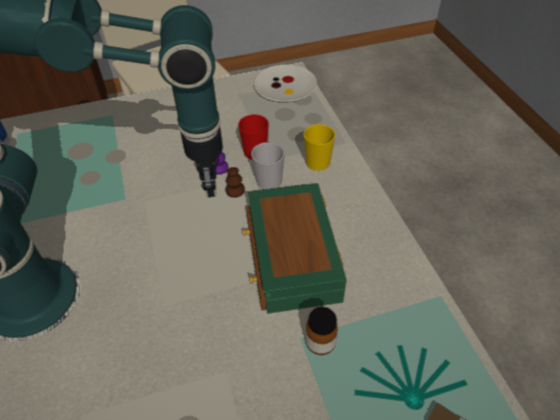

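The lid lies flat at scene (297,233), both drawers are flush (knobs at (246,232) and (252,280)), and the can, jar and finial haven't moved. I hand the job in.

```bash
python3 -c "
from cell import r
print(r.job_done())"
```

```text
the job is handed in; nothing more can be done
None
```

The chest is closed and handed in after about 23 s: both drawers were pushed home against their stops and the lid down flat, with contact readings of about 13 N or less, and the paint can, jar and finial are still where they stood.

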